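# Gauge a milled pocket's depth and sort the block

## Robot

A 6-joint arm with a two-finger parallel gripper is mounted at the origin on a cart in front of the work surface, level with it; the furniture and walls round the work are solid. World frame = base frame: x ahead of the robot, y to its left, z up, the work surface at z = 0. Lengths are in m, angles in rad, forces in N, time in s.
With the tool pointing down it reaches from about 0.3 to 0.875 m from the base axis. Payload 4.2 kg.
Tool frame: the origin (TCP) lies between the finger pads; the fingertips stand 22 mm ahead of it and the grasp point (between the pads) lies 3 mm ahead of it; y points along the fingers, z is the direction in which the jaws open and shut, and the axes are right-handed (so a half turn about y gives the same grasp; the last joint's range is limited). The gripper opens to 85 mm and grips with 20 to 120 N. Pads are 22 mm wide; open, the fingers measure 114 mm over their backs; the gripper's body (76 mm by 85 mm) begins 54 mm behind the grasp point. The pads swing forward as they close: fully open they stand 13 mm farther back than shut.
Start: joints at [-1.344, 0.32, 1.565, -0, 1.257, -0.02], TCP at [0.14, -0.558, 0.253] pointing down, gripper open.
Joint ranges: [-3.11, 3.11], [-0.84, 2.01], [0.21, 2.61], [-1.34, 4.49], [0.05, 2.63], [-2.56, 2.56]. Speed limits (rad/s): [2.57, 2.57, 3.14, 3.14, 3.14, 3.14].

## Interface

Orientations are given as a 3x3 rotation matrix whose columns are the frame's x, y, z axes.
In Python, from cell import manip gives the robot as it stands. The module is installed in compiled form; this text tells all that it offers.
- The arm moves only by the tool jog_arm, never from a script. Its argument "series" is a list of rows, each a list of 3 entries, a list of its own where there are three numbers: the shift along the tool's x, y, z normalised to -1 to 1, where 1 is 0.4 m, then the turn about the tool's y normalised to -1 to 1, where 1 is 180 degrees, then the gripper command: -1 is shut, 1 is fully open, values between are in proportion. A call has 1 to 10 rows; each row is the pose to reach, as a shift and turn from the pose measured when the call began, along the tool's axes at that moment, turning the shorter way round; what a row does not reach only later rows make up. A row lasts 1/10 s, in which the tool goes at most 50 mm and 8.59 degrees, less where a joint would pass 70% of its speed; a pose out of reach is approached as far as the arm can. A call with a number of a shift or a turn outside -1 to 1 is refused whole. A call with a gripper value outside its range is refused whole. The fingers move at their own pace and stop on an object; the grip force is fixed at half the most. Time passes only in rows, so rows that repeat a pose let the fingers close. It gives the time, the measured TCP pose, the force and the opening at its end, in the units of the state.
- manip.read_state(): the state, without advancing time (a new reading comes with each control period).
- manip.grab_frame(name): name is "side" or "top"; returns the picture (384x512x3 uint8, blue, green, red); there is no depth.
- manip.get_calibration(name): a dict with "K" (3x3 intrinsics, pixels), "eye" and "attitude" of the camera in the world. Camera axes: x right, y down, z forward; pixel columns grow to the right and rows downward; lengths in m; the calibration is good to about 2 mm. A picture is of the moment at which its call begins. get_calibration takes no time and is no camera call.
- manip.job_done(): hands the job in, once; it reports no verdict.
The state is a dict: "clock": time; "joint_pos": joint angles; "joint_velocities": joint speeds; "joint_torque": joint torques, N m; "tool_pos": TCP position; "tcp_rot": TCP orientation; "contact_force": force on the tool from outside, world axes, zero at the start; "wrist_torque": the same for the moment, N m; "grip_width": finger opening in m.
Only numpy, scipy, OpenCV 4.12 (cv2) and the standard library are available. Lean on these libraries where they do the work, as an engineer would, in place of code of your own. Each camera call takes 0.05 s, during which the arm holds its last target. There are 200 camera calls.

## Task

Check the depth of the round pocket in the top of the aluminium block with the spring depth gauge: hold the gauge upright with its pin in the pocket, push it down until its foot sits flush on the block, then lift it off and stand it back on its rest. Never press the pin on anything but the pocket's floor. If the blue maximum hand has stopped on the green arc put the block flat in the green tray, if it has stopped on the red put it flat in the red tray, and leave the other things on the bench alone.

Things in the scene. Friction and masses are not known exactly. Their poses are not given: they have to be found in the camera images.
- gauge: Loose spring depth gauge, 0.26 kg. Origin: centre of the underside of its foot; z up along the pin. Steel foot bar 24 (x) x 70 (y) x 8 mm high; stem 16 mm across above it; on the stem a square black case 48 x 48 mm from z = 24 to z = 46 mm (grip it across two opposite flat sides, either pair), with a round dial facing up to z = 51 mm. The 6 mm pin hangs 16 mm below the foot. At the start it stands on the rest, its axes along the rest's, with the pin hanging free.
- pin (a joint): How far the sprung pin is pushed up into the gauge, m: 0 hanging fully out (16 mm below the foot), 0.016 level with the foot. The spring takes 4 N to start it and 0.2 N more for each mm, more than the gauge's own weight, so the gauge has to be pushed down.
- max_hand (a joint): Blue maximum hand on the dial, rad, clockwise seen from above from the gauge's +x (zero). The black live hand turns 0.30 rad for each mm the pin is pushed in and carries the blue hand along; the blue hand stays at the farthest reading when the pin comes out again. Round the scale runs a coloured arc: green from 1.35 to 2.85 rad (good pocket), red from 0.30 to 1.35 (too deep) and from 2.85 to 4.8 (too shallow). It starts at 0.
- pin_tip (a point): Lower end of the gauge's pin, on the pin's axis (which is the gauge's z axis).
- block: Loose aluminium block 64 (x) x 50 (y) x 40 (z) mm, about 0.3 to 0.5 kg, origin at the centre of its underside; grip it across the 50 mm. In the middle of its top is a round pocket 20 mm across whose depth differs from part to part, 4 to 14 mm.
- pocket (a point): Centre of the pocket's mouth, level with the block's top, 40 mm above its underside.
- gauge_rest: Fixed rest for the gauge, origin at the centre of its underside. Two black rails whose tops are 30 mm high, 44 mm long in x, with a 30 mm gap between them (in y) over a base plate 6 mm thick, for the pin to hang in; the gauge's foot bar lies along y across both rails, between two end lips that stand 4 mm above the rails and 92 mm apart.
- tray_green: Fixed green tray for good blocks, 150 (x) x 140 (y) mm outside, 4 mm walls 18 mm high, its floor 4 mm thick; origin at the centre of its underside. Green and red tray may swap places.
- tray_red: Fixed red tray for rejected blocks, same sizes and origin as the green one.
- coupling_green: Bystander: white coupling with a green nut, standing, 31 x 28 x 56 mm, origin at the centre of its underside.
- coupling_red: Bystander: white coupling with a red nut, standing, 31 x 28 x 56 mm, origin at the centre of its underside.
- loupe: Bystander: black loupe, 36 mm across and 19 mm high, origin at the centre of its underside.
Things that resemble listed ones, but are neither listed nor needed, are in the scene too. Leave any orange look-alike of the gauge alone.

How it is judged:
On the way:
1. the gauge's pin is in the pocket and its foot is flush on the block's top (within 1.5 mm, square to it within 0.05 rad) (z of gauge in the frame of block between 0.037 and 0.0415 m and horizontal distance between pin_tip and pocket below 0.008 m and angle between the z axis of gauge and the z axis of block, either way round below 0.05 rad and value of joint pin above 0.001 m), for 0.2 s.
At the end, for the whole second after the job is handed in: Gauge upright on its rest (foot on the rails within 3 mm, 18 mm in x and 14 mm in y of the middle), pin free; block flat and at rest in the tray the blue hand calls for: green on the green arc, red on the red (within 0.12 rad of a boundary either will do) (z of gauge in the frame of gauge_rest between 0.027 and 0.033 m and x of gauge in the frame of gauge_rest between -0.018 and 0.018 m and y of gauge in the frame of gauge_rest between -0.014 and 0.014 m and angle between each of gauge, block's own z axis and vertical below 0.06 rad and value of joint pin below 0.0015 m and linear speed of each of block, gauge below 0.02 m/s and ((value of joint max_hand between 1.23 and 2.97 rad and z of block in the frame of tray_green between 0.001 and 0.007 m and x of block in the frame of tray_green between -0.05 and 0.05 m and y of block in the frame of tray_green between -0.05 and 0.05 m) or ((value of joint max_hand below 1.47 rad or value of joint max_hand above 2.73 rad) and z of block in the frame of tray_red between 0.001 and 0.007 m and x of block in the frame of tray_red between -0.05 and 0.05 m and y of block in the frame of tray_red between -0.05 and 0.05 m))); the robot touches nothing.
It fails at once if the pin is pressed on anything but the pocket's floor (pushed in more than 1.5 mm while its tip is more than 8 mm aside of the pocket's centre) (value of joint pin above 0.0015 m and horizontal distance between pin_tip and pocket above 0.008 m).
It fails at once if a bystander (green or red coupling, loupe) is moved more than 15 mm (distance of any of coupling_green, coupling_red, loupe from where it was at the start of the episode above 0.015 m).
It also fails if it takes over 64 s, if anything falls off the work surface, if the arm or the gripper's body presses on something with over 40 N, if the wrist force passes 120 N, or if a joint passes its speed limit or range.

## Working session

There is one attempt and no reset: what is moved stays moved. The work goes in short steps, Python scripts to look and compute and a tool call to move; the robot and the scene stay as the last step left them, time stands still between calls to the robot, and variables do not carry over. Pictures are saved under pics/ and viewed, about 8 in all and at most 12, crops included, and the job is handed in when it is done.

Besides the shell and the picture viewer there is one more tool, called after "Call:" as name(argument=value, ...), one argument or row to a line, values as JSON. jog_arm: Moves the arm, as the interface text tells. Its arguments: {"type":"object","properties":{"series":{"type":"array"}},"required":["series"]}

```bash
mkdir -p pics; python3 - <<'E'
from cell import manip
import cv2,numpy as np
for n in("top","side"):
    cv2.imwrite(f"pics/{n}0.png",manip.grab_frame(n))
    c=manip.get_calibration(n);print(n,c)
s=manip.read_state();print(s)
E
```

```text
top {'K': array([[374.70326427,   0.        , 256.15672192],
       [  0.        , 374.70326427, 186.12755237],
       [  0.        ,   0.        ,   1.        ]]), 'eye': array([ 0.49015717, -0.03168692,  1.19936923]), 'attitude': array([[-0.0050269 , -0.99896506,  0.04520543],
       [-0.99963967,  0.006212  ,  0.02611384],
       [-0.02636763, -0.04505787, -0.99863634]])}
side {'K': array([[489.15638652,   0.        , 251.89187405],
       [  0.        , 489.15638652, 188.57376327],
       [  0.        ,   0.        ,   1.        ]]), 'eye': array([0.24419638, 0.96829063, 0.8203564 ]), 'attitude': array([[-0.95345871, -0.15865544,  0.25640775],
       [-0.30088727,  0.55584885, -0.77491864],
       [-0.0195789 , -0.81600276, -0.57771633]])}
{'clock': 0.1, 'joint_pos': array([-1.34401301e+00,  3.20246791e-01,  1.56556760e+00, -4.70356577e-05,
        1.25737322e+00, -1.99885002e-02]), 'joint_velocities': array([ 0.00226944, -0.00137352, -0.00184895,  0.00130701,  0.00046542,
       -0.00050287]), 'joint_torque': array([ 5.78255549e-04, -4.16406977e+01, -2.34704500e+01, -8.21278064e-06,
        4.88657184e-03, -3.78278017e-06]), 'tool_pos': array([ 0.14036537, -0.55720554,  0.25255138]), 'tcp_rot': array([[-9.69702483e-01, -4.02215954e-04,  2.44288627e-01],
       [-2.44288957e-01,  1.54405834e-03, -9.69701254e-01],
       [ 1.28334230e-05, -9.99998727e-01, -1.59553412e-03]]), 'contact_force': array([ 0.25387141,  0.83735657, -0.41082503]), 'wrist_torque': array([ 0.00806977,  0.03053301, -0.03593928]), 'grip_width': 0.08537015529832531}
```

View pics/top0.png

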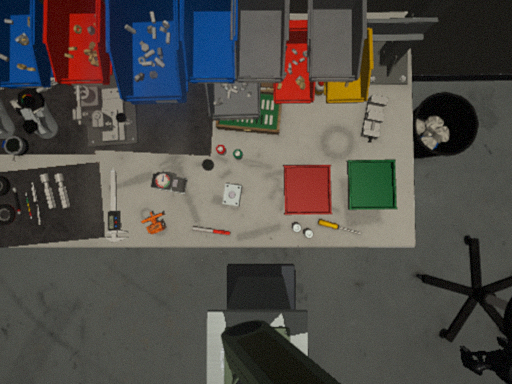

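View pics/side0.png

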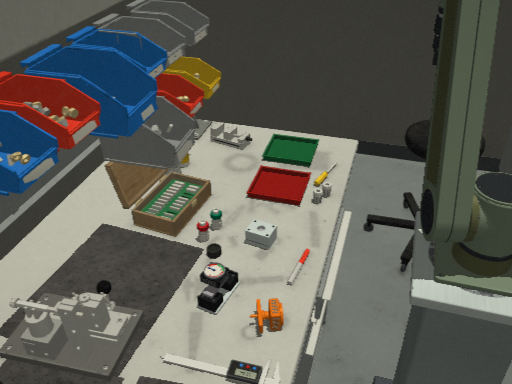

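The gauge candidate has its white/red dial at top (162,181), side (215,270). The orange look-alike is at top (154,222), side (268,315). The block is at top (232,194), side (261,234). Red tray is at (307,189), green at (371,184). The first one fits because it is black, has a dial and sits on a rest. I'll confirm it in one enlarged crop.

```bash
python3 - <<'E'
import cv2,numpy as np
t=cv2.imread("pics/top0.png");s=cv2.imread("pics/side0.png")
a=cv2.resize(t[140:240,140:260],None,fx=6,fy=6,interpolation=cv2.INTER_CUBIC)[:, :720]
cv2.imwrite("pics/c1.png",a)
b=cv2.resize(s[205:345,180:320],None,fx=4,fy=4,interpolation=cv2.INTER_CUBIC)
cv2.imwrite("pics/c2.png",b)
E
```

```text
(no output)
```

View pics/c1.png

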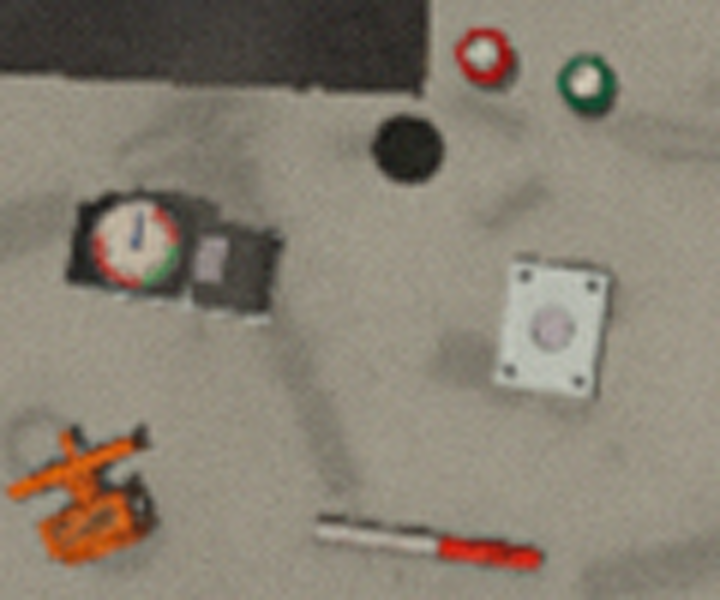

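View pics/c2.png

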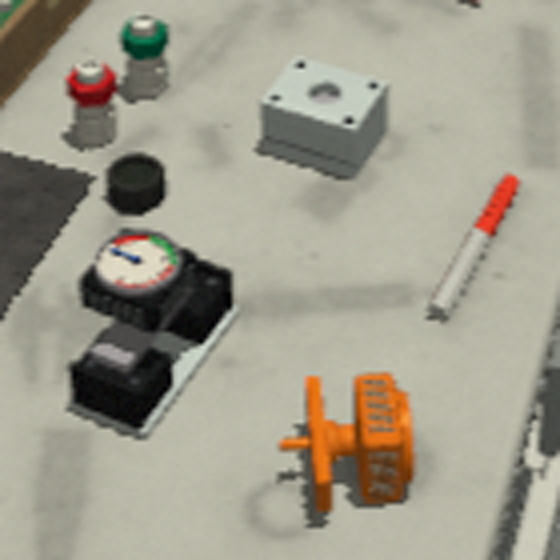

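```bash
cat > h.py <<'E'
from cell import manip
import cv2,numpy as np
def ray(n,u,v,z):
    c=manip.get_calibration(n);d=c["attitude"]@np.linalg.inv(c["K"])@[u,v,1]
    return c["eye"]+d*(z-c["eye"][2])/d[2]
def proj(n,p):
    c=manip.get_calibration(n);q=c["K"]@c["attitude"].T@(np.array(p)-c["eye"]);return q[:2]/q[2]
def go(p,jaw=None):
    """jog numbers to TCP position p, jaw azimuth in rad (mod pi)"""
    s=manip.read_state();R=s["tcp_rot"];d=R.T@(np.array(p)-s["tool_pos"])/0.4
    t=0
    if jaw is not None:
        a=np.arctan2(R[1,2],R[0,2]);e=(jaw-a+np.pi/2)%np.pi-np.pi/2;t=-e/np.pi
    print("clk %.2f tcp"%s["clock"],s["tool_pos"].round(4),"F",s["contact_force"].round(1),"w %.4f"%s["grip_width"],"jaw %.3f"%np.arctan2(R[1,2],R[0,2]),"j6 %.2f"%s["joint_pos"][5],"-> shift",d.round(4),"turn %.4f"%t)
E
python3 - <<'E'
from h import *
def comp(m,seed):
    n,l,st,c=cv2.connectedComponentsWithStats(m);k=min((i for i in range(1,n) if st[i,4]>25),key=lambda i:np.hypot(*(c[i]-seed)));return (l==k).astype(np.uint8),c[k],st[k]
T=cv2.imread("pics/top0.png");S=cv2.imread("pics/side0.png")
def rect(n,I,mask,seed,z):
    m,c,st=comp(mask,seed);cn=max(cv2.findContours(m,0,2)[0],key=cv2.contourArea)
    r=cv2.minAreaRect(cv2.convexHull(cn));w=np.array([ray(n,*q,z) for q in cv2.boxPoints(r)])
    e=np.diff(np.vstack([w,w[:1]]),axis=0)[:,:2]
    print(n,seed,"px",np.round(r[0],1),"ctr",ray(n,*r[0],z).round(4),"edges",[(round(np.hypot(*v),3),round(np.degrees(np.arctan2(v[1],v[0])),1)) for v in e[:2]])
def sat(I):return cv2.cvtColor(I,cv2.COLOR_BGR2HSV)
g=T.min(2)
rect("top",T,(g>175).astype(np.uint8),(232,194),.04)
h=sat(T)
red=((h[...,1]>110)&((h[...,0]<8)|(h[...,0]>172))).astype(np.uint8);grn=((h[...,1]>100)&(abs(h[...,0].astype(int)-68)<20)).astype(np.uint8)
rect("top",T,red,(307,189),.018);rect("top",T,grn,(371,184),.018)
blk=(T.max(2)<75).astype(np.uint8);rect("top",T,blk,(170,183),.034)
dial=(g>120).astype(np.uint8);dial[:,:152]=0;rect("top",T,dial,(162.2,179.8),.081)
# side: dial and pocket
print("dial side",ray("side",180+136/4,205+262/4,.081), "pocket side",ray("side",180+324/4,205+92/4,.04))
print("dial top",ray("top",140+136/6,140+241/6,.081),"pocket top",ray("top",140+552/6,140+328/6,.04))
for q in ((88,190),(68,283),(190,300),(282,238),(268,318)): print(q,ray("top",140+q[0]/6,140+q[1]/6,.076 if q[0]<191 else .03)[:2])
E
```

```text
top (232, 194) px [231.2 194.1] ctr [0.5183 0.0761 0.04  ] edges [(np.float64(0.058), np.float64(-9.6)), (np.float64(0.045), np.float64(-99.8))]
top (307, 189) px [307.5 189.5] ctr [ 0.532  -0.1622  0.018 ] edges [(np.float64(0.148), np.float64(-90.4)), (np.float64(0.154), np.float64(179.2))]
top (371, 184) px [371.9 184.2] ctr [ 0.5475 -0.3634  0.018 ] edges [(np.float64(0.147), np.float64(-88.9)), (np.float64(0.153), np.float64(-179.7))]
top (170, 183) px [167.8 179.7] ctr [0.5648 0.276  0.034 ] edges [(np.float64(0.03), np.float64(-83.3)), (np.float64(0.053), np.float64(-172.6))]
top (162.2, 179.8) px [161.6 179.4] ctr [0.5628 0.2822 0.081 ] edges [(np.float64(0.03), np.float64(-56.6)), (np.float64(0.033), np.float64(-146.1))]
dial side [0.55917486 0.28530699 0.081     ] pocket side [0.51794978 0.07658846 0.04      ]
dial top [0.56049825 0.27903543 0.081     ] pocket top [0.51660302 0.07368376 0.04      ]
(88, 190) [0.58676801 0.30498821]
(68, 283) [0.53983524 0.31480269]
(190, 300) [0.53089399 0.25288002]
(282, 238) [0.56476892 0.21620722]
(268, 318) [0.52289758 0.22342837]
```

```bash
python3 -c "
from h import *
go([.561,.281,.19],-.157)"
```

```text
clk 0.10 tcp [ 0.1404 -0.5572  0.2526] F [ 0.3  0.8 -0.4] w 0.0854 jaw -1.324 j6 -0.02 -> shift [-1.5316  0.1592 -1.7749] turn -0.3715
```

Call:
jog_arm(
  series=[
    [[-0.75, 0.0, -0.87], -0.3715, 1],
    [[-0.75, 0.0, -0.87], -0.3715, 1],
    [[-0.75, 0.0, -0.87], -0.3715, 1],
    [[-0.75, 0.0, -0.87], -0.3715, 1],
    [[-0.75, 0.0, -0.87], -0.3715, 1],
    [[-0.75, 0.0, -0.87], -0.3715, 1],
    [[-0.75, 0.0, -0.87], -0.3715, 1],
    [[-0.75, 0.0, -0.87], -0.3715, 1],
    [[-0.75, 0.0, -0.87], -0.3715, 1],
    [[-0.75, 0.0, -0.87], -0.3715, 1],
  ],
)

```text
clock: 1.1
tool_pos: [0.3473, -0.1426, 0.253]
tcp_rot: [[-0.15, -0.0, 0.989], [-0.989, 0.003, -0.15], [-0.003, -1.0, -0.0]]
contact_force: [-0.7, -1.0, 0.2]
grip_width: 0.0854
```

```bash
python3 -c "
from h import *
go([.561,.281,.19],-.157)"
```

```text
clk 1.10 tcp [ 0.3473 -0.1426  0.253 ] F [-0.7 -1.   0.2] w 0.0854 jaw -0.151 j6 -0.27 -> shift [-1.1266  0.1609  0.3693] turn 0.0020
```

Call:
jog_arm(
  series=[
    [[-1.0, 0.1, 0.3693], 0, 1],
    [[-1.0, 0.1, 0.3693], 0, 1],
    [[-1.0, 0.1, 0.3693], 0, 1],
    [[-1.0, 0.1, 0.3693], 0, 1],
    [[-1.0, 0.1, 0.3693], 0, 1],
    [[-1.0, 0.1, 0.3693], 0, 1],
    [[-1.0, 0.1, 0.3693], 0, 1],
    [[-1.0, 0.1, 0.3693], 0, 1],
    [[-1.0, 0.1, 0.3693], 0, 1],
    [[-1.0, 0.1, 0.3693], 0, 1],
  ],
)

```text
clock: 2.1
tool_pos: [0.5551, 0.2334, 0.2124]
tcp_rot: [[-0.148, -0.001, 0.989], [-0.989, 0.003, -0.147], [-0.003, -1.0, -0.001]]
contact_force: [-0.3, -0.4, -0.0]
grip_width: 0.0858
```

```bash
python3 -c "
from h import *
go([.561,.281,.14],-.157)"
```

```text
clk 2.10 tcp [0.5551 0.2334 0.2124] F [-0.3 -0.4 -0. ] w 0.0858 jaw -0.148 j6 0.52 -> shift [-0.1192  0.1814 -0.0026] turn 0.0029
```

Call:
jog_arm(
  series=[
    [[-0.119, 0.181, -0.003], 0.003, 1],
    [[-0.119, 0.181, -0.003], 0.003, 1],
    [[-0.119, 0.181, -0.003], 0.003, 1],
    [[-0.119, 0.181, -0.003], 0.003, 1],
  ],
)

```text
clock: 2.5
tool_pos: [0.5606, 0.2797, 0.1397]
tcp_rot: [[-0.157, -0.002, 0.988], [-0.988, 0.002, -0.157], [-0.001, -1.0, -0.003]]
contact_force: [0.5, -0.7, 0.1]
grip_width: 0.0852
```

```bash
python3 -c "
from h import *
go([.561,.281,.068],-.157)
s=manip.grab_frame('side');t=manip.grab_frame('top')
a=cv2.resize(s[180:330,150:290],None,fx=4,fy=4,interpolation=cv2.INTER_CUBIC)
cv2.imwrite('pics/p1.png',a)"
```

```text
clk 2.50 tcp [0.5606 0.2797 0.1397] F [ 0.5 -0.7  0.1] w 0.0852 jaw -0.158 j6 0.60 -> shift [-0.0032  0.1792  0.0008] turn -0.0002
```

View pics/p1.png

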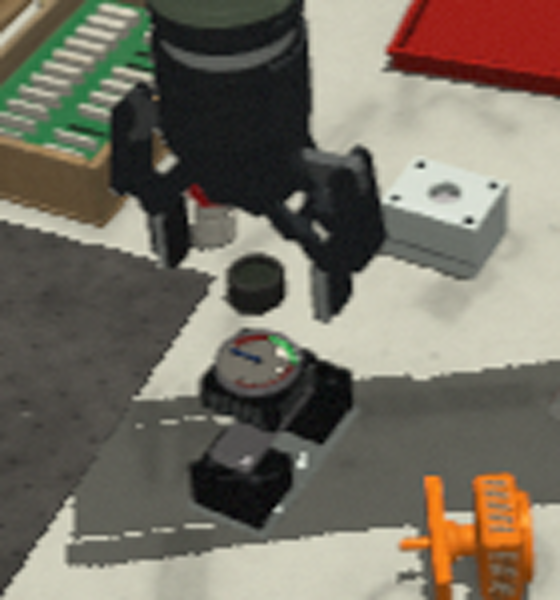

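Call:
jog_arm(
  series=[
    [[-0.003, 0.09, 0.001], 0, 1],
    [[-0.003, 0.179, 0.001], 0, 1],
    [[-0.003, 0.179, 0.001], 0, 1],
    [[-0.003, 0.179, 0.001], 0, -1],
    [[-0.003, 0.179, 0.001], 0, -1],
    [[-0.003, 0.179, 0.001], 0, -1],
    [[-0.003, 0.179, 0.001], 0, -1],
    [[-0.003, 0.179, 0.001], 0, -1],
    [[-0.003, 0.179, 0.001], 0, -1],
    [[-0.003, 0.179, 0.001], 0, -1],
  ],
)

```text
clock: 3.6
tool_pos: [0.5635, 0.2817, 0.0731]
tcp_rot: [[-0.158, 0.005, 0.987], [-0.987, 0.006, -0.158], [-0.006, -1.0, 0.004]]
contact_force: [-0.5, -0.4, 6.9]
grip_width: 0.0468
```

```bash
python3 -c "
from h import *
go([.561,.281,.13],-.157)"
```

```text
clk 3.60 tcp [0.5635 0.2817 0.0731] F [-0.5 -0.4  6.9] w 0.0468 jaw -0.159 j6 0.60 -> shift [ 0.0018 -0.1422 -0.0054] turn -0.0005
```

Call:
jog_arm(
  series=[
    [[0, -0.06, 0], 0, -1],
    [[0, -0.142, 0], 0, -1],
    [[0, -0.142, 0], 0, -1],
    [[0, -0.142, 0], 0, -1],
    [[0, -0.142, 0], 0, -1],
  ],
)

```text
clock: 4.1
tool_pos: [0.5623, 0.2809, 0.1286]
tcp_rot: [[-0.158, 0.003, 0.987], [-0.987, 0.004, -0.158], [-0.005, -1.0, 0.002]]
contact_force: [0.2, 1.1, -2.7]
grip_width: 0.047
```

```bash
python3 -c "
from h import *
go([.5175,.075,.145],-.157)
s=manip.grab_frame('side')
a=cv2.resize(s[180:330,150:290],None,fx=4,fy=4,interpolation=cv2.INTER_CUBIC)
cv2.imwrite('pics/p2.png',a)"
```

```text
clk 4.10 tcp [0.5623 0.2809 0.1286] F [ 0.2  1.1 -2.7] w 0.0470 jaw -0.158 j6 0.60 -> shift [ 0.5258 -0.0435 -0.0292] turn -0.0005
```

View pics/p2.png

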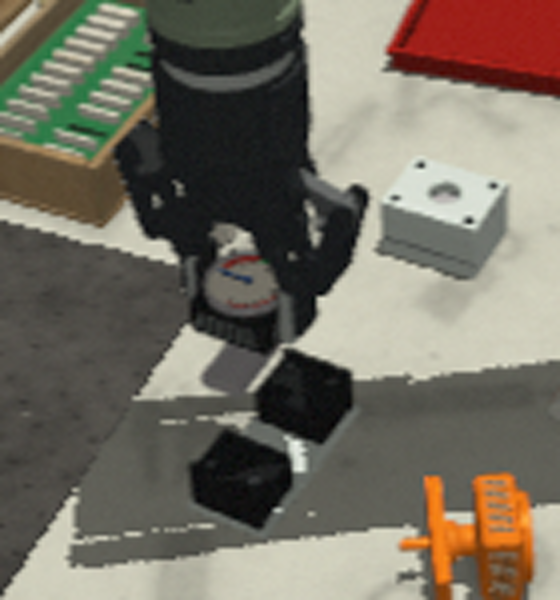

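Call:
jog_arm(
  series=[
    [[0.526, 0.03, -0.029], 0, -1],
    [[0.526, 0.03, -0.029], 0, -1],
    [[0.526, 0.03, -0.029], 0, -1],
    [[0.526, 0.03, -0.029], 0, -1],
    [[0.526, 0.03, -0.029], 0, -1],
    [[0.526, 0.03, -0.029], 0, -1],
    [[0.526, 0.03, -0.029], 0, -1],
  ],
)

```text
clock: 4.85
tool_pos: [0.5179, 0.0756, 0.115]
tcp_rot: [[-0.158, 0.002, 0.987], [-0.987, 0.005, -0.158], [-0.005, -1.0, 0.002]]
contact_force: [0.6, 0.2, -3.1]
grip_width: 0.0469
```

```bash
python3 -c "
from h import *
go([.5175,.075,.10],-.157)
s=manip.grab_frame('side')
a=cv2.resize(s[160:260,210:310],None,fx=6,fy=6,interpolation=cv2.INTER_CUBIC)
cv2.imwrite('pics/p3.png',a)
st=manip.read_state();p=st['tool_pos'];R=st['tcp_rot'];print('down',R[:,1].round(4))
for z in (.0431,.0591): q=p+R[:,1]*z;print(q.round(4),(proj('side',q)-[210,160])*6)
print((proj('side',[.5175,.075,.04])-[210,160])*6)"
```

```text
clk 4.85 tcp [0.5179 0.0756 0.115 ] F [ 0.6  0.2 -3.1] w 0.0469 jaw -0.159 j6 0.28 -> shift [ 0.0017  0.0374 -0.0009] turn -0.0007
down [ 0.0028  0.0048 -1.    ]
[0.5182 0.0763 0.072 ] [304.86740163 346.87381747]
[0.5183 0.0763 0.056 ] [305.06362149 377.47098604]
[308.14356739 405.81898545]
```

View pics/p3.png

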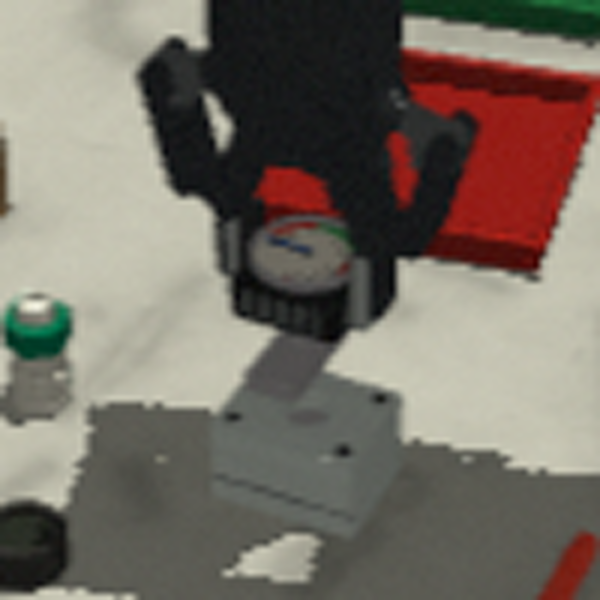

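```bash
python3 -c "
from h import *
st=manip.read_state();p=st['tool_pos'];g=p+[0.0002,.0003,-.0431]
f=lambda q:((proj('side',q)-[210,160]+.5)*6-.5).round(1)
ex=np.array([.987,-.158,0]);ey=np.array([.158,.987,0])
print('dial',f(g+[0,0,.051]))
for x in(-.012,.012):
  for z in (0,.008): print('foot end',x,z,f(g+.035*ey+x*ex+[0,0,z]))
for d in (ex,ey,[0,0,1]): print((f(g+.01*np.array(d))-f(g))/10)
for x in(-.032,.032):
  for y in (-.025,.025): print('blk',f(np.array([.5175,.075,.04])+x*ex+y*ey))
"
```

```text
dial [305.9 249. ]
foot end -0.012 0 [296.  407.6]
foot end -0.012 0.008 [295.8 392. ]
foot end 0.012 0 [242.  391.1]
foot end 0.012 0.008 [241.6 375.6]
[-2.21 -0.66]
[-1.07  1.4 ]
[-0.02 -1.93]
blk [406.1 394.5]
blk [355.3 466.2]
blk [268.2 353.3]
blk [214.2 422.3]
```

Call:
jog_arm(
  series=[
    [[0.002, 0.035, -0.001], 0, -1],
    [[0.002, 0.05, -0.001], 0, -1],
    [[0.002, 0.065, -0.001], 0, -1],
    [[0.002, 0.075, -0.001], 0, -1],
    [[0.002, 0.075, -0.001], 0, -1],
    [[0.002, 0.075, -0.001], 0, -1],
  ],
)

```text
clock: 5.5
tool_pos: [0.5179, 0.076, 0.0856]
tcp_rot: [[-0.157, 0.003, 0.988], [-0.988, 0.006, -0.157], [-0.006, -1.0, 0.003]]
contact_force: [-1.8, 2.4, 2.3]
grip_width: 0.047
```

```bash
python3 -c "
from h import *
go([.5175,.075,.08],-.157);print(manip.read_state()['wrist_torque'],manip.read_state()['tcp_rot'][:,1])"
```

```text
clk 5.50 tcp [0.5179 0.076  0.0856] F [-1.8  2.4  2.3] w 0.0470 jaw -0.158 j6 0.27 -> shift [ 0.0028  0.0139 -0.0007] turn -0.0003
[0.57965324 0.29632992 0.00750305] [ 0.00342698  0.00559614 -0.99997847]
```

Call:
jog_arm(
  series=[
    [[0.002, 0.008, 0], 0, -1],
    [[0.002, 0.012, 0], 0, -1],
    [[0.002, 0.016, 0], 0, -1],
    [[0.002, 0.016, 0], 0, -1],
    [[0.002, 0.016, 0], 0, -1],
  ],
)

```text
clock: 6.0
tool_pos: [0.5181, 0.0757, 0.083]
tcp_rot: [[-0.158, 0.006, 0.987], [-0.987, 0.007, -0.158], [-0.008, -1.0, 0.005]]
contact_force: [-7.4, 2.4, 30.2]
grip_width: 0.0469
```

```bash
python3 -c "
from h import *
go([.5175,.075,.08],-.157);print(manip.read_state()['wrist_torque'],manip.read_state()['tcp_rot'][:,1])"
```

```text
clk 6.00 tcp [0.5181 0.0757 0.083 ] F [-7.4  2.4 30.2] w 0.0469 jaw -0.159 j6 0.27 -> shift [ 0.0021  0.0075 -0.0013] turn -0.0005
[0.55351403 1.82885496 0.04025606] [ 0.00572774  0.0068202  -0.99996034]
```

Call:
jog_arm(
  series=[
    [[0.002, 0.008, 0], 0, -1],
    [[0.002, 0.008, 0], 0, -1],
    [[0.002, 0.008, 0], 0, -1],
    [[0.002, 0.008, 0], 0, -1],
  ],
)

```text
clock: 6.4
tool_pos: [0.5182, 0.0756, 0.083]
tcp_rot: [[-0.158, 0.007, 0.987], [-0.987, 0.008, -0.159], [-0.009, -1.0, 0.006]]
contact_force: [-8.6, 4.6, 24.9]
grip_width: 0.0467
```

```bash
python3 -c "
from h import *
go([.5175,.075,.08],-.157)
s=manip.grab_frame('side')
a=cv2.resize(s[170:260,210:310],None,fx=8,fy=6.5,interpolation=cv2.INTER_CUBIC)
a=cv2.resize(s[170:260,220:305],None,fx=6.5,fy=6.5,interpolation=cv2.INTER_CUBIC)
cv2.imwrite('pics/p4.png',a)"
```

```text
clk 6.40 tcp [0.5182 0.0756 0.083 ] F [-8.6  4.6 24.9] w 0.0467 jaw -0.159 j6 0.27 -> shift [ 0.0019  0.0075 -0.0015] turn -0.0007
```

View pics/p4.png

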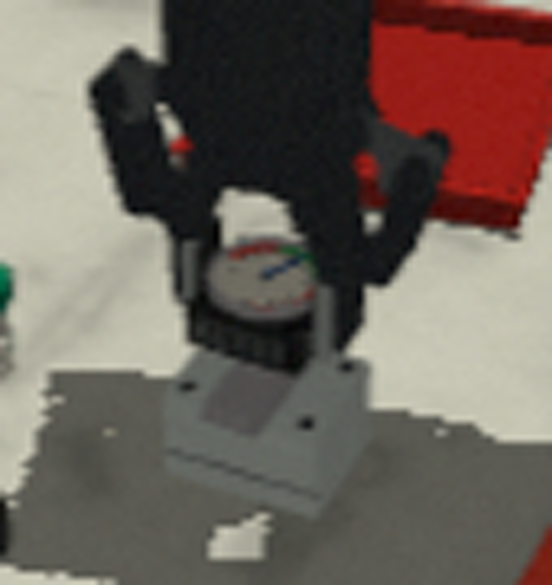

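Call:
jog_arm(
  series=[
    [[0, -0.05, 0], 0, -1],
    [[0, -0.13, 0], 0, -1],
    [[-0.1, -0.13, 0.02], 0, -1],
    [[-0.525, -0.13, 0.03], 0, -1],
    [[-0.525, -0.13, 0.03], 0, -1],
    [[-0.525, -0.13, 0.03], 0, -1],
    [[-0.525, -0.13, 0.03], 0, -1],
    [[-0.525, -0.13, 0.03], 0, -1],
    [[-0.525, -0.13, 0.03], 0, -1],
    [[-0.525, -0.13, 0.03], 0, -1],
  ],
)

```text
clock: 7.45
tool_pos: [0.5626, 0.2791, 0.1365]
tcp_rot: [[-0.159, 0.006, 0.987], [-0.987, 0.007, -0.159], [-0.008, -1.0, 0.005]]
contact_force: [0.5, -0.2, -2.6]
grip_width: 0.047
```

```bash
python3 -c "
from h import *
go([.5625,.281,.0735],-.157)
s=manip.grab_frame('side')
a=cv2.resize(s[180:330,150:290],None,fx=4,fy=4,interpolation=cv2.INTER_CUBIC)
cv2.imwrite('pics/p5.png',a)"
```

```text
clk 7.45 tcp [0.5626 0.2791 0.1365] F [ 0.5 -0.2 -2.6] w 0.0470 jaw -0.160 j6 0.60 -> shift [-0.0034  0.1575 -0.0019] turn -0.0010
```

Call:
jog_arm(
  series=[
    [[-0.003, 0.08, -0.002], 0, -1],
    [[-0.003, 0.13, -0.002], 0, -1],
    [[-0.003, 0.148, -0.002], 0, -1],
    [[-0.003, 0.157, -0.002], 0, -1],
    [[-0.003, 0.157, -0.002], 0, -1],
    [[-0.003, 0.157, -0.002], 0, -1],
  ],
)

```text
clock: 8.1
tool_pos: [0.5633, 0.281, 0.0751]
tcp_rot: [[-0.16, 0.009, 0.987], [-0.987, 0.008, -0.16], [-0.01, -1.0, 0.007]]
contact_force: [0.5, -0.1, -1.5]
grip_width: 0.0467
```

```bash
python3 -c "
from h import *
go([.5625,.281,.16],-.157)"
```

```text
clk 8.10 tcp [0.5633 0.281  0.0751] F [ 0.5 -0.1 -1.5] w 0.0467 jaw -0.161 j6 0.60 -> shift [-0.0018 -0.2122 -0.0005] turn -0.0012
```

Call:
jog_arm(
  series=[
    [[0, 0.005, 0], 0, -1],
    [[0, 0.006, 0], 0, -1],
    [[0, 0.006, 0], 0, -1],
    [[0, 0.006, 0], 0, 0.0],
    [[0, 0.004, 0], 0, 1],
    [[0, 0.0, 0], 0, 1],
    [[0, 0.0, 0], 0, 1],
    [[0, 0.0, 0], 0, 1],
  ],
)

```text
clock: 8.9
tool_pos: [0.5635, 0.281, 0.0754]
tcp_rot: [[-0.16, 0.009, 0.987], [-0.987, 0.008, -0.16], [-0.01, -1.0, 0.008]]
contact_force: [0.0, 0.4, -0.2]
grip_width: 0.0855
```

Call:
jog_arm(
  series=[
    [[0, -0.05, 0], 0, 1],
    [[0, -0.15, 0], 0, 1],
    [[0, -0.25, 0], 0, 1],
    [[0.2, -0.25, 0], 0, 1],
    [[0.52, -0.25, 0.02], 0, 1],
    [[0.52, -0.25, 0.02], 0, 1],
    [[0.52, -0.25, 0.02], 0, 1],
    [[0.52, -0.25, 0.02], 0, 1],
    [[0.52, -0.25, 0.02], 0, 1],
  ],
)

```text
clock: 9.8
tool_pos: [0.5371, 0.0723, 0.1736]
tcp_rot: [[-0.163, 0.01, 0.987], [-0.987, 0.009, -0.163], [-0.01, -1.0, 0.008]]
contact_force: [0.6, 0.1, -0.2]
grip_width: 0.0856
```

```bash
python3 -c "
from h import *
go([.518,.0755,.14],-.165+np.pi/2)
t=manip.grab_frame('top');cv2.imwrite('pics/top1.png',t);s=manip.grab_frame('side');cv2.imwrite('pics/side1.png',s)
a=cv2.resize(t[160:205,140:200],None,fx=9,fy=9,interpolation=cv2.INTER_CUBIC)
b=cv2.resize(s[250:310,190:245],None,fx=9,fy=9,interpolation=cv2.INTER_CUBIC)[:405,:495]
b=cv2.resize(s[250:310,190:250],(405,405),interpolation=cv2.INTER_CUBIC)
c=np.hstack([a,b]);cv2.imwrite('pics/p6.png',cv2.resize(c,(int(c.shape[1]*.83),int(c.shape[0]*.83))))"
```

```text
clk 9.80 tcp [0.5371 0.0723 0.1736] F [ 0.6  0.1 -0.2] w 0.0856 jaw -0.164 j6 0.27 -> shift [ 0.0008  0.0837 -0.0491] turn -0.4997
```

View pics/p6.png

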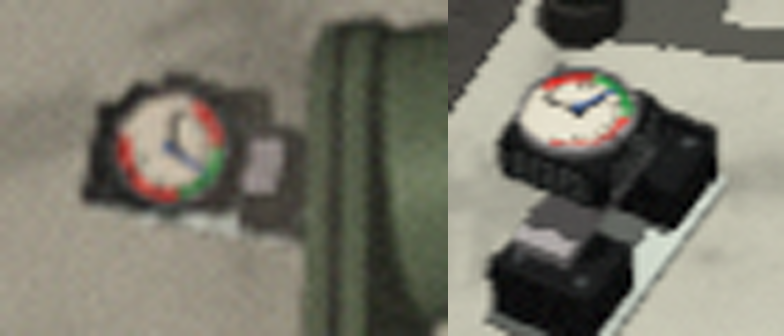

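Call:
jog_arm(
  series=[
    [[0.001, 0.08, -0.049], 0.5, 1],
    [[0.001, 0.08, -0.049], 0.5, 1],
    [[0.001, 0.08, -0.049], 0.5, 1],
    [[0.001, 0.08, -0.049], 0.5, 1],
    [[0.001, 0.08, -0.049], 0.5, 1],
    [[0.001, 0.08, -0.049], 0.5, 1],
    [[0.001, 0.08, -0.049], 0.5, 1],
    [[0.001, 0.08, -0.049], 0.5, 1],
    [[0.001, 0.08, -0.049], 0.5, 1],
    [[0.001, 0.08, -0.049], 0.5, 1],
  ],
)

```text
clock: 10.9
tool_pos: [0.5188, 0.0795, 0.1413]
tcp_rot: [[-0.996, 0.01, -0.093], [0.093, 0.01, -0.996], [-0.009, -1.0, -0.011]]
contact_force: [-0.7, 0.1, 0.6]
grip_width: 0.0854
```

Call:
jog_arm(
  series=[
    [[0, 0.0, 0], 0.055, 1],
    [[0, 0.0, 0], 0.055, 1],
  ],
)

```text
clock: 11.1
tool_pos: [0.5192, 0.0815, 0.1412]
tcp_rot: [[-0.965, 0.01, -0.261], [0.262, 0.01, -0.965], [-0.007, -1.0, -0.012]]
contact_force: [0.3, 0.7, -0.1]
grip_width: 0.0856
```

```bash
python3 -c "
from h import *
go([.518,.0755,.036],-.165+np.pi/2)
s=manip.grab_frame('side')
a=cv2.resize(s[150:260,200:310],None,fx=5,fy=5,interpolation=cv2.INTER_CUBIC)
cv2.imwrite('pics/p7.png',a)"
```

```text
clk 11.10 tcp [0.5192 0.0815 0.1412] F [ 0.3  0.7 -0.1] w 0.0856 jaw -1.835 j6 1.96 -> shift [0.0009 0.2627 0.0185] turn -0.0317
```

View pics/p7.png

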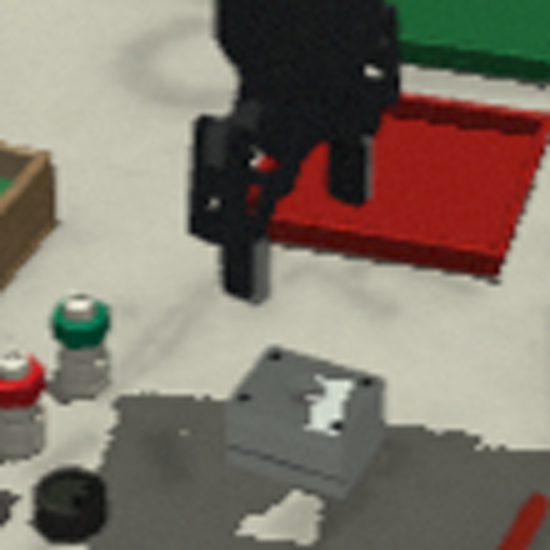

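Call:
jog_arm(
  series=[
    [[0.001, 0.03, 0.0185], -0.032, 1],
    [[0.001, 0.13, 0.0185], -0.032, 1],
    [[0.001, 0.22, 0.0185], -0.032, 1],
    [[0.001, 0.262, 0.0185], -0.032, 1],
    [[0.001, 0.262, 0.0185], -0.032, 1],
    [[0.001, 0.262, 0.0185], -0.032, 1],
  ],
)

```text
clock: 11.75
tool_pos: [0.5184, 0.0757, 0.0365]
tcp_rot: [[-0.987, 0.01, -0.16], [0.16, 0.01, -0.987], [-0.009, -1.0, -0.012]]
contact_force: [-0.7, -0.4, 0.4]
grip_width: 0.0856
```

Call:
jog_arm(
  series=[
    [[0, 0, 0], 0, -1],
    [[0, 0, 0], 0, -1],
    [[0, 0, 0], 0, -1],
    [[0, 0, 0], 0, -1],
    [[0, 0, 0], 0, -1],
    [[0, 0, 0], 0, -1],
    [[0, 0, 0], 0, -1],
  ],
)

```text
clock: 12.45
tool_pos: [0.5193, 0.0758, 0.0381]
tcp_rot: [[-0.987, 0.013, -0.159], [0.16, 0.01, -0.987], [-0.012, -1.0, -0.012]]
contact_force: [-0.2, -0.2, 4.4]
grip_width: 0.0485
```

Call:
jog_arm(
  series=[
    [[0, -0.06, 0], 0, -1],
    [[0, -0.18, 0], 0, -1],
    [[0, -0.25, 0], 0, -1],
    [[0, -0.25, 0], 0, -1],
  ],
)

```text
clock: 12.85
tool_pos: [0.5203, 0.075, 0.1421]
tcp_rot: [[-0.987, 0.023, -0.159], [0.159, 0.011, -0.987], [-0.021, -1.0, -0.015]]
contact_force: [0.9, -1.0, -4.3]
grip_width: 0.0489
```

```bash
python3 -c "
from h import *
go([.5465,-.363,.14],-np.pi/2)"
```

```text
clk 12.85 tcp [0.5203 0.075  0.1421] F [ 0.9 -1.  -4.3] w 0.0489 jaw -1.731 j6 1.84 -> shift [-0.239  -0.0057  1.0706] turn -0.0509
```

Call:
jog_arm(
  series=[
    [[-0.239, -0.006, 1.0], -0.051, -1],
    [[-0.239, -0.006, 1.0], -0.051, -1],
    [[-0.239, -0.006, 1.0], -0.051, -1],
    [[-0.239, -0.006, 1.0], -0.051, -1],
    [[-0.239, -0.006, 1.0], -0.051, -1],
    [[-0.239, -0.006, 1.0], -0.051, -1],
    [[-0.239, -0.006, 1.0], -0.051, -1],
    [[-0.239, -0.006, 1.0], -0.051, -1],
    [[-0.239, -0.006, 1.0], -0.051, -1],
    [[-0.239, -0.006, 1.0], -0.051, -1],
  ],
)

```text
clock: 13.85
tool_pos: [0.5499, -0.3373, 0.1381]
tcp_rot: [[-1.0, 0.02, -0.003], [0.003, 0.013, -1.0], [-0.02, -1.0, -0.013]]
contact_force: [-0.7, 0.7, -5.0]
grip_width: 0.049
```

```bash
python3 -c "
from h import *
go([.5465,-.363,.1],-np.pi/2)
go([.5465,-.363,.043],-np.pi/2)"
```

```text
clk 13.85 tcp [ 0.5499 -0.3373  0.1381] F [-0.7  0.7 -5. ] w 0.0490 jaw -1.574 j6 0.98 -> shift [0.0103 0.0943 0.0654] turn -0.0010
clk 13.85 tcp [ 0.5499 -0.3373  0.1381] F [-0.7  0.7 -5. ] w 0.0490 jaw -1.574 j6 0.98 -> shift [0.0132 0.2368 0.0672] turn -0.0010
```

Call:
jog_arm(
  series=[
    [[0.01, 0.05, 0.065], 0, -1],
    [[0.012, 0.15, 0.067], 0, -1],
    [[0.013, 0.21, 0.067], 0, -1],
    [[0.013, 0.23, 0.067], 0, -1],
    [[0.013, 0.237, 0.067], 0, -1],
    [[0.013, 0.237, 0.067], 0, -1],
  ],
)

```text
clock: 14.45
tool_pos: [0.5468, -0.3618, 0.043]
tcp_rot: [[-1.0, 0.02, -0.002], [0.002, 0.013, -1.0], [-0.02, -1.0, -0.013]]
contact_force: [0.3, -0.1, -4.1]
grip_width: 0.0487
```

```bash
python3 -c "
from h import *
go([.5465,-.363,.042],-np.pi/2)"
```

```text
clk 14.45 tcp [ 0.5468 -0.3618  0.043 ] F [ 0.3 -0.1 -4.1] w 0.0487 jaw -1.573 j6 0.94 -> shift [0.0008 0.0026 0.003 ] turn -0.0006
```

Almost down, so I'll lower slightly more, release and retreat.

Call:
jog_arm(
  series=[
    [[0, 0.004, 0], 0, -1],
    [[0, 0.006, 0], 0, -1],
    [[0, 0.006, 0], 0, -1],
    [[0, 0.006, 0], 0, 0.0],
    [[0, 0.003, 0], 0, 1],
    [[0, 0.0, 0], 0, 1],
    [[0, 0.0, 0], 0, 1],
    [[0, 0.0, 0], 0, 1],
  ],
)

```text
clock: 15.25
tool_pos: [0.5467, -0.362, 0.0429]
tcp_rot: [[-1.0, 0.02, -0.002], [0.002, 0.013, -1.0], [-0.02, -1.0, -0.013]]
contact_force: [0.4, -0.1, -0.3]
grip_width: 0.0854
```

Call:
jog_arm(
  series=[
    [[0, -0.06, 0], 0, 1],
    [[0, -0.18, 0], 0, 1],
    [[0, -0.3, 0], 0, 1],
    [[0.1, -0.4, 0.0], 0, 1],
    [[0.4, -0.4, 0], 0, 1],
    [[0.4, -0.4, 0], 0, 1],
    [[0.4, -0.4, 0], 0, 1],
    [[0.4, -0.4, 0], 0, 1],
  ],
)

```text
clock: 16.05
tool_pos: [0.3803, -0.3633, 0.2]
tcp_rot: [[-1.0, 0.019, -0.005], [0.005, 0.013, -1.0], [-0.019, -1.0, -0.013]]
contact_force: [0.8, 0.5, -0.1]
grip_width: 0.0849
```

```bash
python3 -c "
from h import *
go([.5465,-.363,.042],-np.pi/2)
t=manip.grab_frame('top');s=manip.grab_frame('side')
cv2.imwrite('pics/side2.png',s)
c=np.hstack([cv2.resize(t[120:240,130:420],None,fx=2.7,fy=2.7,interpolation=cv2.INTER_CUBIC)])
d=np.hstack([cv2.resize(s[125:205,240:330],(390,270)),cv2.resize(s[220:320,180:300],(393,270))])
cv2.imwrite('pics/p8.png',np.vstack([c[:, :783],d[:, :783]]))"
```

```text
clk 16.05 tcp [ 0.3803 -0.3633  0.2   ] F [ 0.8  0.5 -0.1] w 0.0849 jaw -1.576 j6 0.77 -> shift [-0.4079  0.4027  0.0026] turn -0.0016
```

View pics/p8.png

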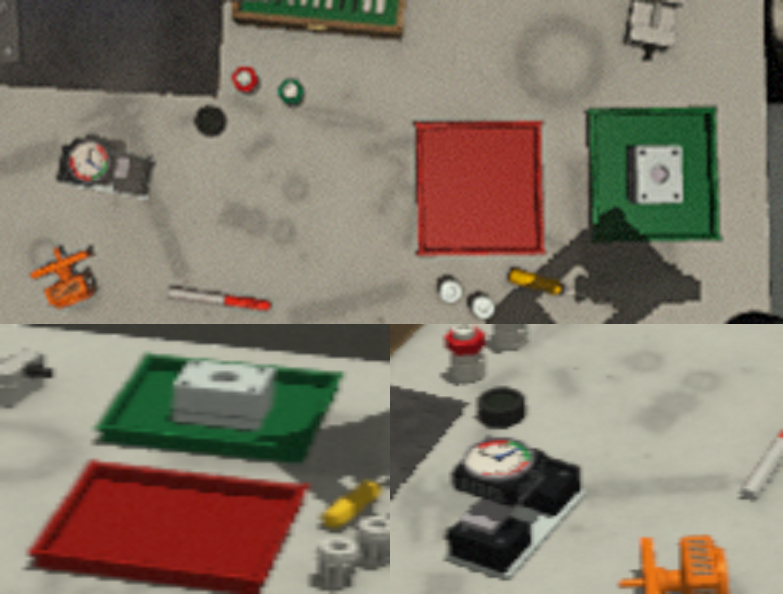

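The block lies flat in the middle of the green tray, at (658,174) in the picture. The gauge stands on its rest at (90,160), with the blue hand on green. The couplings and the loupe have not moved.

```bash
python3 -c "
from cell import manip
print(manip.job_done())"
```

```text
the job is handed in; nothing more can be done
None
```

I measured the pocket, put the gauge back on its rest and set the block in the green tray. The job was handed in at about 16 s of the 64 s allowed.

- **Measuring:** I gripped the gauge across its case and pushed the pin into the pocket until the foot sat flush. It was held there about 0.4 s at 25–30 N, tilted by about 0.01 rad. The foot reached the block at the height I had predicted, so the gauge did not slip in the grip.
- **Reading:** the blue hand stopped at about 2.0 rad. That is well inside the green arc (1.35 to 2.85 rad), so the block went to the green tray.
- **Last pictures:** the block lies flat near the middle of the green tray. The gauge stands on its rest with the live hand back near zero. The couplings, the loupe and the orange look-alike look unmoved, and the gripper is clear of everything.
- **Disagreements:** the camera-predicted positions of the dial and block were off by 1–3 mm, which is close to the calibration error. I also turned the gripper about 0.1 rad too far above the block and corrected that before descending. No check failed.

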